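Candles in step on the hall console

ROBOT

A 6-joint arm with a two-finger parallel gripper is mounted at the origin on the work surface. World frame = base frame: x ahead of the robot, y to its left, z up, the work surface at z = 0. Lengths are in m, angles in rad, forces in N, time in s.
With the tool pointing down it reaches from about 0.35 to 0.975 m from the base axis. Payload 4.9 kg.
Tool frame: the origin (TCP) lies on the centre line of the jaws, within the pads' length; the fingertips stand 8 mm ahead of it and the grasp point (between the pads) lies 11 mm behind it (robot.tip_extent is the distance from the TCP to the fingertips, in m); z points along the fingers, y is the line along which they close (so a half turn about z gives the same grasp; the last joint's range is limited). The gripper opens to 85 mm and grips with 20 to 120 N. Pads are 22 mm wide; open, the fingers measure 114 mm over their backs; the gripper's body (76 mm by 85 mm) begins 54 mm behind the grasp point. The pads swing forward as they close: fully open they stand 13 mm farther back than shut.
Start: joints at [1.145, 0.053, 1.613, -0, 1.476, -0.119], TCP at [0.189, 0.596, 0.239] pointing down, gripper open.
Joint ranges: [-3.01, 3.01], [-1.01, 2.22], [0.06, 2.58], [-1.02, 4.17], [0.09, 2.62], [-3.14, 3.14]. Speed limits (rad/s): [2.57, 2.57, 3.14, 3.14, 3.14, 3.14].

INTERFACE

Orientations are given as [roll, pitch, yaw] about the fixed x, y, z axes, in that order (R = Rz(yaw) Ry(pitch) Rx(roll)).
In Python, from workcell import robot, cams gives the robot as it stands.
- The arm moves only by the shell command python3 -m handwheel 'ROWS'. ROWS is JSON, a list of rows, each an object of numbers: "jaw": the opening, from 0 (shut) to 1 (fully open); "x", "y", "z": the shift along the tool's x, y, z in cm; "turn": the turn about the tool's z in rad. A call has exactly 8 rows; each row shifts and turns the commanded pose from where the row before left it, along the tool's axes as they then stand; what a row does not reach is not made up. A row lasts 1/8 s, in which the tool goes at most 62.5 mm and 10.7 degrees, less where a joint would pass 70% of its speed; a pose out of reach is approached as far as the arm can. A call is refused whole if a number of a shift passes 6.25 or a number of a turn 0.188, either way. A call with a gripper value outside its range is refused whole. The fingers move at their own pace and stop on an object; the grip force is fixed at half the most. Time passes only in rows, so rows that do not move let the fingers close, or fill a call up. It gives the time, the measured TCP pose, the force, the opening and the grip force at its end, in the units of the state.
- robot.get_obs(): the state, without advancing time (a new reading comes with each control period).
- cams.capture(name): name is "scene" or "top" or "wrist"; returns (picture, depth): 384x512x3 uint8, blue, green, red; 384x512 float32, m along the optical axis (not along the pixel's ray), 0 where there is no reading.
- cams.camera_info(name): a dict with "vertical_fov" (degrees; the focal length in pixels is half the picture's height over the tangent of half this angle, whatever the lens; pixels are square), "cx", "cy" (the principal point, pixels), "distortion" ([k1, k2, p1, p2, k3] as OpenCV has them; the pictures are not rectified), "rvec" (rotation vector, rad) and "tvec" (3), from world to camera coordinates, as OpenCV has them; the wrist camera has in their place "tool_from_camera" (4x4, takes a point from camera to tool coordinates, whose origin is the TCP and whose axes are the flange's). Camera axes: x right, y down, z forward; pixel columns grow to the right and rows downward; lengths in m; the calibration is good to about 2 mm. A picture is of the moment at which its call begins: read the wrist's pose just before it. camera_info takes no time and is no camera call.
- robot.hand_in(): hands the job in; it is judged then, once.
The state is a dict: "clock": time; "qpos": joint angles; "qd": joint speeds; "tau": joint torques, N m; "tcp_pos": TCP position; "orientation": TCP orientation; "wrist_force": force on the tool from outside, world axes, zero at the start; "torque": the same for the moment, N m; "finger_gap": finger opening in m; "grasp_force": force on a finger pad.
Only numpy, scipy, OpenCV 4.12 (cv2) and the standard library are available. Lean on these libraries where they do the work, as an engineer would, in place of code of your own. Each camera call takes 0.05 s, during which the arm holds its last target. There are 200 camera calls.

TASK

Line up the four candles on the dark tray in order of height, one standing upright on each round grey pad and wholly on it, stepping down towards the black key bowl: the shortest on the pad next to the bowl, the tallest on the pad at the plant's end. Do not knock any candle over, and leave the bowl and the plant where they are.

Things in the scene. Friction and masses are not known exactly. Their poses are not given: they have to be found in the camera images.
- candle_terracotta: terracotta-red flameless pillar candle, a loose plain upright cylinder 52 mm in diameter and 140 mm tall (plus a small cream imitation flame, 11 mm, in the middle of its top), about 124 g. Origin: centre of its underside; z up along its axis.
- candle_ivory: ivory flameless pillar candle, a loose plain upright cylinder 52 mm in diameter and 115 mm tall (plus a small cream imitation flame, 11 mm, in the middle of its top), about 109 g. Origin: centre of its underside; z up along its axis.
- candle_blue: dark blue flameless pillar candle, a loose plain upright cylinder 52 mm in diameter and 90 mm tall (plus a small cream imitation flame, 11 mm, in the middle of its top), about 94 g. Origin: centre of its underside; z up along its axis.
- candle_mustard: mustard-yellow flameless pillar candle, a loose plain upright cylinder 52 mm in diameter and 65 mm tall (plus a small cream imitation flame, 11 mm, in the middle of its top), about 79 g. Origin: centre of its underside; z up along its axis.
- pad_a: round light-grey pad, 76 mm in diameter and 3 mm thick, fixed on the dark wooden tray (110 x 390 mm, 12 mm thick, on the table, lying up to 0.2 rad askew). The pads make a row along it, about 95 mm apart, a to d from the robot's left (+y) to its right; this is the left end one. Origin: centre of its underside; its top is 15 mm above the table.
- pad_b: round light-grey pad, 76 mm in diameter and 3 mm thick, fixed on the dark wooden tray (110 x 390 mm, 12 mm thick, on the table, lying up to 0.2 rad askew). The pads make a row along it, about 95 mm apart, a to d from the robot's left (+y) to its right; this is the second from the left. Origin: centre of its underside; its top is 15 mm above the table.
- pad_c: round light-grey pad, 76 mm in diameter and 3 mm thick, fixed on the dark wooden tray (110 x 390 mm, 12 mm thick, on the table, lying up to 0.2 rad askew). The pads make a row along it, about 95 mm apart, a to d from the robot's left (+y) to its right; this is the third from the left. Origin: centre of its underside; its top is 15 mm above the table.
- pad_d: round light-grey pad, 76 mm in diameter and 3 mm thick, fixed on the dark wooden tray (110 x 390 mm, 12 mm thick, on the table, lying up to 0.2 rad askew). The pads make a row along it, about 95 mm apart, a to d from the robot's left (+y) to its right; this is the right end one. Origin: centre of its underside; its top is 15 mm above the table.
- bowl: black key bowl with keys in it, 110 mm across the rim, 45 mm tall, loose, standing on the table just beyond one end of the tray (left or right), the plant beyond the other. Origin: centre of its underside.
- plant: small succulent in a white pot, 72 mm across and 55 mm tall, its green leaves reaching about 95 mm high, loose, standing on the table just beyond the end of the tray that is away from the bowl. Origin: centre of its underside.

How it is judged:
By the outcome, as a careful person would: the job done as asked, in the order asked, and still so for the second after the job is handed in, with the robot touching nothing.
It also fails if it takes over 91 s, if anything falls off the work surface, if the arm or the gripper's body presses on something with over 40 N, if the wrist force passes 120 N, or if a joint passes its speed limit or range.

## Working session

There is one attempt and no reset: what is moved stays moved. The work goes in short steps, Python scripts to look and compute and a shell command to move; the robot and the scene stay as the last step left them, time stands still between calls to the robot, and variables do not carry over. Pictures are saved under pics/ and viewed, at most 14 in all, crops included, and the job is handed in when it is done.

```bash
mkdir -p pics; ls
python3 - <<'E'
from workcell import robot,cams
import cv2
o=robot.get_obs();print(o)
for n in("top","scene"):
    p,d=cams.capture(n);cv2.imwrite(f"pics/{n}0.png",p);cv2.imwrite(f"/tmp/{n}0.png",p)
    import numpy as np;np.save(f"/tmp/{n}0.npy",d)
    print(cams.camera_info(n))
E
```

```text
pics
{'clock': 0.0, 'qpos': array([ 1.14497791e+00,  5.33508231e-02,  1.61428837e+00, -1.17466585e-05,
        1.47598310e+00, -1.18985150e-01]), 'qd': array([-0.00018944, -0.00028709,  0.00081982, -0.00039115, -0.00030827,
        0.00013523]), 'tau': array([ 1.69310515e-03, -3.93677080e+01, -3.70182288e+01,  2.84431763e-05,
        7.04649225e-03, -4.49773125e-06]), 'tcp_pos': array([0.18851997, 0.59526079, 0.2380701 ]), 'orientation': array([-3.13957597e+00, -2.29318952e-04,  2.83476028e+00]), 'wrist_force': array([-0.35920577, -0.44378891,  0.26590107]), 'torque': array([-0.00982224, -0.01332643,  0.01901896]), 'grasp_force': 0.0, 'finger_gap': 0.08540453884067158}
{'vertical_fov': 56.32209852373266, 'cx': 257.2969416138542, 'cy': 193.27995300897015, 'distortion': array([0.0048874, 0.       , 0.       , 0.       , 0.       ]), 'rvec': array([ 2.10996101, -2.10199841,  0.16932774]), 'tvec': array([0.02511846, 0.5111007 , 0.79968599])}
{'vertical_fov': 56.564319157457355, 'cx': 252.3930678821602, 'cy': 192.9983620813799, 'distortion': array([-0.00318439,  0.        ,  0.        ,  0.        ,  0.        ]), 'rvec': array([ 1.8878244 ,  1.77253986, -0.60441849]), 'tvec': array([-0.05558817, -0.3668431 ,  1.07193593])}
```

View pics/top0.png

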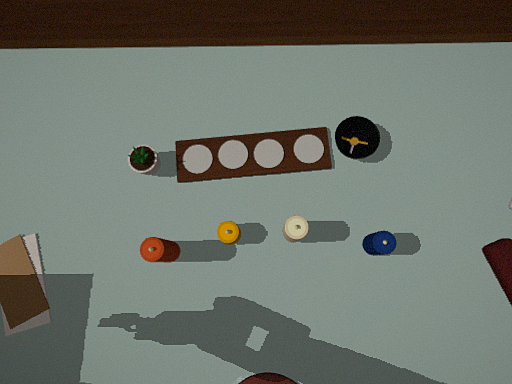

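View pics/scene0.png

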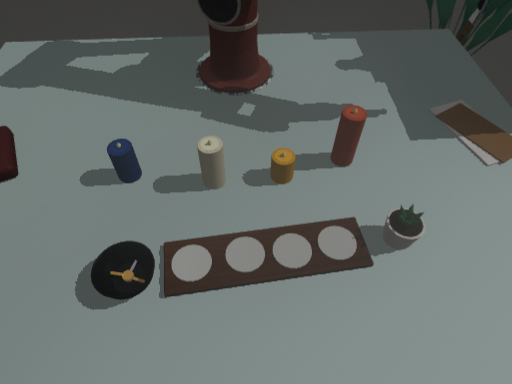

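The top picture shows the plant at the left (143,158) and the bowl at the right (357,137). The pads run a to d at (198,159), (233,154), (269,153) and (309,149). The candles are at: terracotta (152,249), mustard (228,232), ivory (296,228), blue (384,242). So terracotta goes on a, ivory on b, blue on c and mustard on d.

```bash
cat > h.py <<'E'
import cv2,numpy as np
from workcell import robot,cams
H=dict(terracotta=.140,ivory=.115,blue=.090,mustard=.065)
def ray(n,uv,z,info=None):
    i=info or cams.camera_info(n);f=192/np.tan(np.radians(i["vertical_fov"]/2))
    K=np.array([[f,0,i["cx"]],[0,f,i["cy"]],[0,0,1]])
    u=cv2.undistortPoints(np.array([[uv]],float),K,i["distortion"])[0,0]
    if "rvec" in i:
        R=cv2.Rodrigues(i["rvec"])[0];c=-R.T@i["tvec"];d=R.T@np.r_[u,1]
    return c+d*(z-c[2])/d[2]
def topz(n,d):  # world height map
    i=cams.camera_info(n);f=192/np.tan(np.radians(i["vertical_fov"]/2))
    v,u=np.mgrid[:384,:512];X=np.dstack([(u-i["cx"])/f*d,(v-i["cy"])/f*d,d])
    R=cv2.Rodrigues(i["rvec"])[0];return (X-i["tvec"])@R
def tops(p,d,seeds):
    W=topz("top",d);out={}
    for k,(s,h) in seeds.items():
        m=(abs(W[...,2]-h)<.006)&(d>0);n,l,st,c=cv2.connectedComponentsWithStats(m.astype(np.uint8))
        b=min(range(1,n),key=lambda j:np.hypot(*(c[j]-s))+1e3*(st[j,4]<30))
        ct=max(cv2.findContours((l==b).astype(np.uint8),0,1)[0],key=len)
        (x,y),r=cv2.minEnclosingCircle(ct);e=cv2.fitEllipse(ct)
        out[k]=ray("top",e[0],h);print(k,np.round(c[b],1),np.round(e[0],1),st[b,4],"r",round(r,1),np.round(out[k],4))
    return out
E
python3 - <<'E'
from h import *
p=cv2.imread("/tmp/top0.png");d=np.load("/tmp/top0.npy")
tops(p,d,dict(terracotta=((152,249),.14),ivory=((296,228),.115),blue=((384,242),.09),mustard=((228,232),.065)))
g=p.astype(int).min(2)
W=topz("top",d)
m=(((g>110)&(W[...,2]<.03)&(abs(np.diff(p.astype(int)[...,[0,2]],axis=2)[...,0])<18)).astype(np.uint8))
n,l,st,c=cv2.connectedComponentsWithStats(m)
P=[]
for j in range(1,n):
    if 300<st[j,4]<1200 and 120<c[j][1]<180: q=ray("top",c[j],.015);P.append(q);print("pad",np.round(c[j],1),st[j],np.round(q,4))
P=np.array(P);print(np.diff(P[:,:2],axis=0))
b=((W[...,2]>.035)&(p.max(2)<60)).astype(np.uint8)
n,l,st,c=cv2.connectedComponentsWithStats(b)
for j in range(1,n):
    if st[j,4]>100:print("dark",c[j],st[j],ray("top",c[j],.045))
E
```

```text
terracotta [152.1 249.2] [152.1 249.2] 486 r 12.9 [0.3756 0.2409 0.14  ]
ivory [296.2 227.3] [296.3 227.2] 440 r 12.0 [ 0.4245 -0.0588  0.115 ]
blue [383.6 242.3] [383.6 242.3] 449 r 12.4 [ 0.395  -0.2493  0.09  ]
mustard [227.6 231.8] [227.6 231.8] 388 r 11.3 [0.4184 0.0938 0.065 ]
pad [308.4 148.5] [294 135  30  28 656] [ 0.6325 -0.0996  0.015 ]
pad [268.4 153.2] [254 139  30  29 654] [0.6207 0.0009 0.015 ]
pad [232.8 154. ] [219 140  29  29 649] [0.6188 0.0909 0.015 ]
pad [197.3 158.7] [183 145  30  29 642] [0.6068 0.1805 0.015 ]
[[-0.01184819  0.10049328]
 [-0.00194543  0.0900396 ]
 [-0.0119504   0.08958025]]
dark [359.51069519 133.5855615 ] [335 116  45  43 374] [ 0.66030039 -0.22101378  0.045     ]
dark [141.96199525 158.21852732] [130 147  25  23 421] [0.59931137 0.31076566 0.045     ]
dark [371.87394958 244.99159664] [366 232  18  23 119] [ 0.39133249 -0.23640549  0.045     ]
dark [503.57575758 257.64772727] [489 239  23  51 528] [ 0.36488334 -0.52773213  0.045     ]
```

```bash
python3 -m handwheel '[{"jaw":1,"turn":-0.1806},{"jaw":1,"turn":-0.1806},{"jaw":1,"turn":-0.1806},{"jaw":1,"turn":-0.1806},{"jaw":1,"turn":-0.1806},{"jaw":1,"turn":-0.1806},{"jaw":1,"turn":-0.1806},{"jaw":1}]'
python3 -m handwheel '[{"jaw":1,"x":-5,"y":2.7},{"jaw":1,"x":-5,"y":2.7},{"jaw":1,"x":-5,"y":2.7},{"jaw":1,"x":-5,"y":2.7},{"jaw":1,"x":-5,"y":2.7},{"jaw":1,"x":-5,"y":2.6},{"jaw":1,"x":-5,"y":2.6},{"jaw":1}]'
```

```text
invalid input
invalid input
```

```bash
python3 -m handwheel '[{"jaw":1,"x":0,"y":0,"z":0,"turn":-0.1806},{"jaw":1,"x":0,"y":0,"z":0,"turn":-0.1806},{"jaw":1,"x":0,"y":0,"z":0,"turn":-0.1806},{"jaw":1,"x":0,"y":0,"z":0,"turn":-0.1806},{"jaw":1,"x":0,"y":0,"z":0,"turn":-0.1806},{"jaw":1,"x":0,"y":0,"z":0,"turn":-0.1806},{"jaw":1,"x":0,"y":0,"z":0,"turn":-0.1806},{"jaw":1,"x":0,"y":0,"z":0,"turn":0}]'
```

```text
clock: 1.1
tcp_pos: [0.1886, 0.5955, 0.2387]
orientation: [-3.141, -0.001, -2.186]
wrist_force: [-0.1, 0.2, 0.7]
finger_gap: 0.0851
grasp_force: 0.0
```

```bash
python3 -m handwheel '[{"jaw":1,"x":0,"y":0,"z":0,"turn":0.1804},{"jaw":1,"x":0,"y":0,"z":0,"turn":0.1804},{"jaw":1,"x":0,"y":0,"z":0,"turn":0.1804},{"jaw":1,"x":0,"y":0,"z":0,"turn":0.1804},{"jaw":1,"x":0,"y":0,"z":0,"turn":0.1804},{"jaw":1,"x":0,"y":0,"z":0,"turn":0.1804},{"jaw":1,"x":0,"y":0,"z":0,"turn":0.1804},{"jaw":1,"x":0,"y":0,"z":0,"turn":0.1804}]'
python3 -m handwheel '[{"jaw":1,"x":0,"y":0,"z":0,"turn":0.1804},{"jaw":1,"x":0,"y":0,"z":0,"turn":0.1804},{"jaw":1,"x":0,"y":0,"z":0,"turn":0.1804},{"jaw":1,"x":0,"y":0,"z":0,"turn":0.1804},{"jaw":1,"x":0,"y":0,"z":0,"turn":0.1804},{"jaw":1,"x":0,"y":0,"z":0,"turn":0.1804},{"jaw":1,"x":0,"y":0,"z":0,"turn":0},{"jaw":1,"x":-3,"y":0,"z":0,"turn":0}]'
```

```text
clock: 2.1
tcp_pos: [0.1886, 0.5956, 0.2389]
orientation: [-3.141, 0.0, 2.646]
wrist_force: [0.1, 0.7, 0.3]
finger_gap: 0.0852
grasp_force: 0.0
clock: 3.1
tcp_pos: [0.1888, 0.5662, 0.239]
orientation: [-3.141, 0.0, 1.576]
wrist_force: [-0.2, -1.2, 0.0]
finger_gap: 0.0856
grasp_force: 0.0
```

```bash
python3 -m handwheel '[{"jaw":1,"x":-5.4,"y":2.7,"z":0,"turn":0},{"jaw":1,"x":-5.4,"y":2.7,"z":0,"turn":0},{"jaw":1,"x":-5.4,"y":2.7,"z":0,"turn":0},{"jaw":1,"x":-5.4,"y":2.7,"z":0,"turn":0},{"jaw":1,"x":-5.4,"y":2.7,"z":0,"turn":0},{"jaw":1,"x":-3.5,"y":2.7,"z":0,"turn":0},{"jaw":1,"x":-2,"y":2.5,"z":0,"turn":0},{"jaw":1,"x":0,"y":0,"z":0,"turn":0}]'
python3 - <<'E'
from h import *
p,d=cams.capture("wrist");cv2.imwrite("pics/w1.png",p);print(robot.get_obs()["tcp_pos"],cams.camera_info("wrist"))
E
```

```text
clock: 4.1
tcp_pos: [0.3777, 0.24, 0.2393]
orientation: [3.142, 0.0, 1.571]
wrist_force: [-0.2, -0.6, -0.9]
finger_gap: 0.0857
grasp_force: 0.0
[0.37691716 0.24080853 0.23924894] {'vertical_fov': 69.33789264092746, 'cx': 259.3412441132262, 'cy': 195.09059519499067, 'distortion': array([-0.05766418,  0.        ,  0.        ,  0.        ,  0.        ]), 'tool_from_camera': array([[ 1.09527696e-03, -9.65557571e-01, -2.60187197e-01,
         6.69435695e-02],
       [ 9.99999098e-01,  1.25989458e-03, -4.65913730e-04,
         1.09299707e-03],
       [ 7.77674970e-04, -2.60186452e-01,  9.65558080e-01,
        -1.35606570e-01],
       [ 0.00000000e+00,  0.00000000e+00,  0.00000000e+00,
         1.00000000e+00]])}
```

View pics/w1.png

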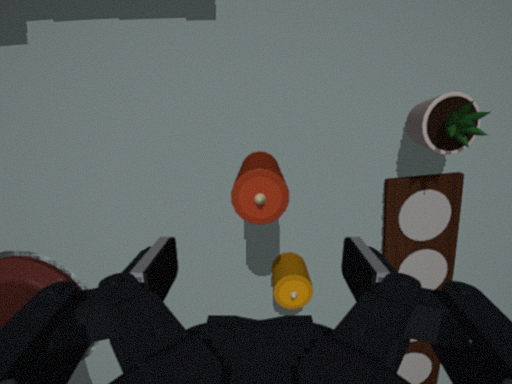

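The wrist view puts the terracotta's top centred between the jaws at (260,197), about 2 mm off, so I'll descend and grip.

```bash
python3 -m handwheel '[{"jaw":1,"x":0.1,"y":0,"z":4,"turn":0},{"jaw":1,"x":0,"y":0,"z":4,"turn":0},{"jaw":1,"x":0,"y":0,"z":4,"turn":0},{"jaw":1,"x":0,"y":0,"z":2.2,"turn":0},{"jaw":1,"x":0,"y":0,"z":0,"turn":0},{"jaw":0,"x":0,"y":0,"z":0,"turn":0},{"jaw":0,"x":0,"y":0,"z":0,"turn":0},{"jaw":0,"x":0,"y":0,"z":0,"turn":0}]'
python3 -m handwheel '[{"jaw":0,"x":0,"y":0,"z":0,"turn":0},{"jaw":0,"x":0,"y":0,"z":0,"turn":0},{"jaw":0,"x":0,"y":0,"z":-1,"turn":0},{"jaw":0,"x":0,"y":0,"z":-2,"turn":0},{"jaw":0,"x":0,"y":0,"z":-2,"turn":0},{"jaw":0,"x":0,"y":0,"z":0,"turn":0},{"jaw":0,"x":0,"y":0,"z":0,"turn":0},{"jaw":0,"x":0,"y":0,"z":0,"turn":0}]'
```

```text
clock: 5.15
tcp_pos: [0.378, 0.243, 0.0993]
orientation: [3.138, -0.002, 1.574]
wrist_force: [0.6, 1.5, 4.9]
finger_gap: 0.051
grasp_force: 62.8
clock: 6.15
tcp_pos: [0.3759, 0.2419, 0.146]
orientation: [-3.139, 0.001, 1.573]
wrist_force: [0.3, 0.3, -0.6]
finger_gap: 0.051
grasp_force: 62.6
```

```bash
python3 -m handwheel '[{"jaw":0,"x":-0.8,"y":3,"z":0,"turn":0},{"jaw":0,"x":-1.2,"y":5,"z":0,"turn":0},{"jaw":0,"x":-1.3,"y":5,"z":0,"turn":0},{"jaw":0,"x":-1.3,"y":5,"z":0,"turn":0},{"jaw":0,"x":-1,"y":3.5,"z":0,"turn":0},{"jaw":0,"x":-0.5,"y":1.5,"z":0,"turn":0},{"jaw":0,"x":0,"y":0,"z":0,"turn":0},{"jaw":0,"x":0,"y":0,"z":0,"turn":0}]'
python3 - <<'E'
from h import *
for n in ("wrist","scene"):
    p,d=cams.capture(n);cv2.imwrite(f"pics/{n}2.png",p)
print(robot.get_obs()["tcp_pos"])
E
```

```text
clock: 7.15
tcp_pos: [0.6055, 0.1823, 0.1468]
orientation: [-3.14, 0.0, 1.574]
wrist_force: [-0.7, 0.1, 0.1]
finger_gap: 0.0511
grasp_force: 62.8
[0.60565674 0.18247344 0.14722452]
```

View pics/scene2.png

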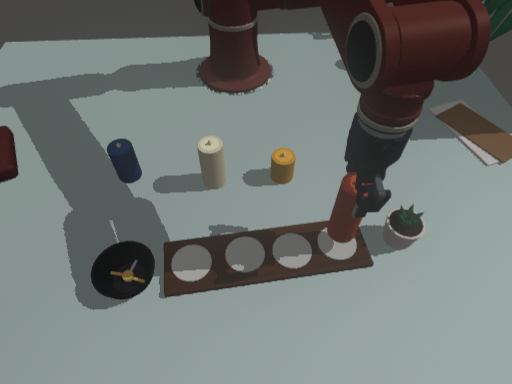

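The scene picture shows the terracotta held upright just above pad a (338,243), clear of the plant. I'll lower it, release and rise.

```bash
python3 -m handwheel '[{"jaw":0,"x":-0.1,"y":0.1,"z":1.5,"turn":0},{"jaw":0,"x":0,"y":0,"z":1.2,"turn":0},{"jaw":0,"x":0,"y":0,"z":0.4,"turn":0},{"jaw":0,"x":0,"y":0,"z":0.2,"turn":0},{"jaw":0,"x":0,"y":0,"z":0,"turn":0},{"jaw":0,"x":0,"y":0,"z":0,"turn":0},{"jaw":0,"x":0,"y":0,"z":0,"turn":0},{"jaw":0,"x":0,"y":0,"z":0,"turn":0}]'
```

```text
clock: 8.25
tcp_pos: [0.608, 0.1809, 0.1144]
orientation: [3.141, -0.0, 1.573]
wrist_force: [0.4, 0.3, -1.1]
finger_gap: 0.0511
grasp_force: 62.8
```

```bash
python3 -m handwheel '[{"jaw":0,"x":0,"y":0,"z":0.1,"turn":0},{"jaw":0,"x":0,"y":0,"z":0,"turn":0},{"jaw":0.5,"x":0,"y":0,"z":0,"turn":0},{"jaw":1,"x":0,"y":0,"z":0,"turn":0},{"jaw":1,"x":0,"y":0,"z":0,"turn":0},{"jaw":1,"x":0,"y":0,"z":-3,"turn":0},{"jaw":1,"x":0,"y":0,"z":-5,"turn":0},{"jaw":1,"x":0,"y":0,"z":-4,"turn":0}]'
python3 -m handwheel '[{"jaw":1,"x":-3.6,"y":-2.8,"z":0,"turn":0},{"jaw":1,"x":-4,"y":-3.1,"z":0,"turn":0},{"jaw":1,"x":-4,"y":-3.1,"z":0,"turn":0},{"jaw":1,"x":-4,"y":-3.1,"z":0,"turn":0},{"jaw":1,"x":-4,"y":-3.1,"z":0,"turn":0},{"jaw":1,"x":-3,"y":-2.1,"z":0,"turn":0},{"jaw":1,"x":-1.3,"y":-1,"z":0,"turn":0},{"jaw":1,"x":0,"y":0,"z":0,"turn":0}]'
python3 - <<'E'
from h import *
p,d=cams.capture("top");cv2.imwrite("pics/top3.png",p);print(robot.get_obs()["tcp_pos"])
p,d=cams.capture("wrist");cv2.imwrite("pics/w3.png",p)
E
```

```text
clock: 9.25
tcp_pos: [0.6081, 0.181, 0.2349]
orientation: [3.141, -0.0, 1.573]
wrist_force: [0.6, -0.2, 0.2]
finger_gap: 0.0851
grasp_force: 0.0
clock: 10.25
tcp_pos: [0.4254, -0.0589, 0.2333]
orientation: [3.141, -0.0, 1.572]
wrist_force: [-0.4, 0.1, -0.6]
finger_gap: 0.0855
grasp_force: 0.0
[ 0.42579225 -0.05836202  0.23335826]
```

View pics/w3.png

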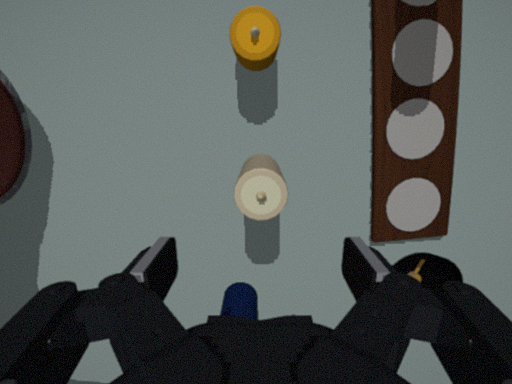

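Ivory is centred at (261,195), and the pads and neighbours look clear.

```bash
python3 -m handwheel '[{"jaw":1,"x":0,"y":0,"z":5,"turn":0},{"jaw":1,"x":0,"y":0,"z":5,"turn":0},{"jaw":1,"x":0,"y":0,"z":4,"turn":0},{"jaw":1,"x":0,"y":0,"z":2.1,"turn":0},{"jaw":1,"x":0,"y":0,"z":0,"turn":0},{"jaw":0,"x":0,"y":0,"z":0,"turn":0},{"jaw":0,"x":0,"y":0,"z":0,"turn":0},{"jaw":0,"x":0,"y":0,"z":0,"turn":0}]'
python3 -m handwheel '[{"jaw":0,"x":0,"y":0,"z":0,"turn":0},{"jaw":0,"x":0,"y":0,"z":0,"turn":0},{"jaw":0,"x":0,"y":0,"z":-1,"turn":0},{"jaw":0,"x":0,"y":0,"z":-2,"turn":0},{"jaw":0,"x":0,"y":0,"z":-2,"turn":0},{"jaw":0,"x":0,"y":0,"z":0,"turn":0},{"jaw":0,"x":0,"y":0,"z":0,"turn":0},{"jaw":0,"x":0,"y":0,"z":0,"turn":0}]'
```

```text
clock: 11.35
tcp_pos: [0.427, -0.059, 0.0742]
orientation: [3.138, 0.001, 1.573]
wrist_force: [1.5, -0.3, 4.1]
finger_gap: 0.0506
grasp_force: 62.9
clock: 12.35
tcp_pos: [0.4246, -0.0583, 0.121]
orientation: [-3.139, -0.001, 1.573]
wrist_force: [0.1, -1.2, -1.5]
finger_gap: 0.051
grasp_force: 62.6
```

View pics/top3.png

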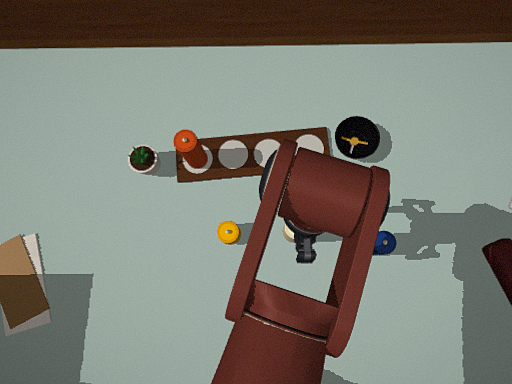

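Terracotta stands on pad a, its foot at about (198,157). Next I carry ivory to pad b.

```bash
python3 -m handwheel '[{"jaw":0,"x":1.5,"y":2,"z":0,"turn":0},{"jaw":0,"x":3,"y":4,"z":0,"turn":0},{"jaw":0,"x":3.5,"y":4.5,"z":0,"turn":0},{"jaw":0,"x":3.5,"y":4.5,"z":0,"turn":0},{"jaw":0,"x":2.4,"y":3,"z":0,"turn":0},{"jaw":0,"x":1,"y":1.4,"z":0,"turn":0},{"jaw":0,"x":0,"y":0,"z":0,"turn":0},{"jaw":0,"x":0,"y":0,"z":0,"turn":0}]'
python3 -m handwheel '[{"jaw":0,"x":0,"y":0,"z":1.5,"turn":0},{"jaw":0,"x":0,"y":0,"z":1.2,"turn":0},{"jaw":0,"x":0,"y":0,"z":0.4,"turn":0},{"jaw":0,"x":0,"y":0,"z":0.2,"turn":0},{"jaw":0,"x":0,"y":0,"z":0.1,"turn":0},{"jaw":0,"x":0,"y":0,"z":0,"turn":0},{"jaw":0,"x":0,"y":0,"z":0,"turn":0},{"jaw":0,"x":0,"y":0,"z":0,"turn":0}]'
python3 - <<'E'
from h import *
p,d=cams.capture("scene");cv2.imwrite("pics/s4.png",p);print(robot.get_obs()["tcp_pos"])
E
```

```text
clock: 13.35
tcp_pos: [0.6181, 0.0905, 0.1213]
orientation: [-3.14, 0.0, 1.573]
wrist_force: [0.7, -0.1, -1.0]
finger_gap: 0.0507
grasp_force: 62.9
clock: 14.35
tcp_pos: [0.6193, 0.0909, 0.0892]
orientation: [3.141, 0.0, 1.573]
wrist_force: [-4.7, -0.6, 6.3]
finger_gap: 0.0509
grasp_force: 63.4
[0.61928593 0.09090628 0.08922702]
```

View pics/s4.png

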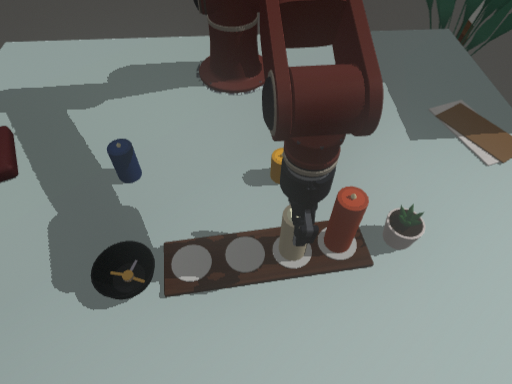

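Ivory is on pad b (292,250) with light contact, and terracotta is upright on a. I'll release and go to blue.

```bash
python3 -m handwheel '[{"jaw":0.5,"x":0,"y":0,"z":0,"turn":0},{"jaw":1,"x":0,"y":0,"z":0,"turn":0},{"jaw":1,"x":0,"y":0,"z":0,"turn":0},{"jaw":1,"x":0,"y":0,"z":-3,"turn":0},{"jaw":1,"x":0,"y":0,"z":-5,"turn":0},{"jaw":1,"x":0,"y":0,"z":-4.5,"turn":0},{"jaw":1,"x":-2,"y":-1.4,"z":0,"turn":0},{"jaw":1,"x":-4,"y":-2.6,"z":0,"turn":0}]'
python3 -m handwheel '[{"jaw":1,"x":-5,"y":-3.3,"z":0,"turn":0},{"jaw":1,"x":-5,"y":-3.3,"z":0,"turn":0},{"jaw":1,"x":-5,"y":-3.3,"z":0,"turn":0},{"jaw":1,"x":-5,"y":-3.3,"z":0,"turn":0},{"jaw":1,"x":-4,"y":-2.6,"z":0,"turn":0},{"jaw":1,"x":-3,"y":-1.9,"z":0,"turn":0},{"jaw":1,"x":-1,"y":-0.7,"z":0,"turn":0},{"jaw":1,"x":0,"y":0,"z":0,"turn":0}]'
python3 - <<'E'
from h import *
p,d=cams.capture("wrist");cv2.imwrite("pics/w5.png",p)
E
```

```text
clock: 15.4
tcp_pos: [0.5799, 0.0309, 0.2144]
orientation: [3.139, 0.0, 1.576]
wrist_force: [0.1, -0.2, -0.5]
finger_gap: 0.0856
grasp_force: 0.0
clock: 16.4
tcp_pos: [0.396, -0.2498, 0.2132]
orientation: [3.141, -0.0, 1.572]
wrist_force: [0.6, -0.0, -0.2]
finger_gap: 0.0853
grasp_force: 0.0
```

View pics/w5.png

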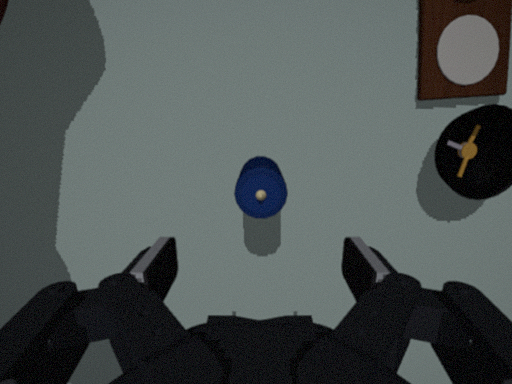

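Blue is centred at (261,192), so I'll grip it.

```bash
python3 -m handwheel '[{"jaw":1,"x":0,"y":0,"z":5,"turn":0},{"jaw":1,"x":0,"y":0,"z":5,"turn":0},{"jaw":1,"x":0,"y":0,"z":4,"turn":0},{"jaw":1,"x":0,"y":0,"z":2.6,"turn":0},{"jaw":1,"x":0,"y":0,"z":0,"turn":0},{"jaw":0,"x":0,"y":0,"z":0,"turn":0},{"jaw":0,"x":0,"y":0,"z":0,"turn":0},{"jaw":0,"x":0,"y":0,"z":0,"turn":0}]'
python3 -m handwheel '[{"jaw":0,"x":0,"y":0,"z":0,"turn":0},{"jaw":0,"x":0,"y":0,"z":0,"turn":0},{"jaw":0,"x":0,"y":0,"z":-1.5,"turn":0},{"jaw":0,"x":0,"y":0,"z":-3,"turn":0},{"jaw":0,"x":0,"y":0,"z":-2.5,"turn":0},{"jaw":0,"x":0,"y":0,"z":0,"turn":0},{"jaw":0,"x":0,"y":0,"z":0,"turn":0},{"jaw":0,"x":0,"y":0,"z":0,"turn":0}]'
python3 -m handwheel '[{"jaw":0,"x":2.5,"y":2.3,"z":0,"turn":0},{"jaw":0,"x":4,"y":3.6,"z":0,"turn":0},{"jaw":0,"x":4,"y":3.6,"z":0,"turn":0},{"jaw":0,"x":4,"y":3.6,"z":0,"turn":0},{"jaw":0,"x":4,"y":3.6,"z":0,"turn":0},{"jaw":0,"x":4,"y":3.6,"z":0,"turn":0},{"jaw":0,"x":2.5,"y":2.2,"z":0,"turn":0},{"jaw":0,"x":0,"y":0,"z":0,"turn":0}]'
```

```text
clock: 17.45
tcp_pos: [0.3974, -0.2507, 0.0495]
orientation: [3.138, 0.003, 1.573]
wrist_force: [-0.1, 0.6, 5.6]
finger_gap: 0.0506
grasp_force: 62.6
clock: 18.45
tcp_pos: [0.3951, -0.249, 0.1157]
orientation: [-3.139, -0.002, 1.573]
wrist_force: [0.5, 0.2, -1.4]
finger_gap: 0.0509
grasp_force: 62.6
clock: 19.45
tcp_pos: [0.6206, 0.0027, 0.1158]
orientation: [-3.139, -0.0, 1.576]
wrist_force: [-0.0, 0.2, -1.2]
finger_gap: 0.051
grasp_force: 62.9
```

```bash
python3 -m handwheel '[{"jaw":0,"x":-0.1,"y":0,"z":2,"turn":0},{"jaw":0,"x":0,"y":0,"z":2,"turn":0},{"jaw":0,"x":0,"y":0,"z":0.9,"turn":0},{"jaw":0,"x":0,"y":0,"z":0.3,"turn":0},{"jaw":0,"x":0,"y":0,"z":0.1,"turn":0},{"jaw":0,"x":0,"y":0,"z":0.1,"turn":0},{"jaw":0,"x":0,"y":0,"z":0,"turn":0},{"jaw":0,"x":0,"y":0,"z":0,"turn":0}]'
python3 - <<'E'
from h import *
p,d=cams.capture("scene");cv2.imwrite("pics/s6.png",p);print(robot.get_obs()["tcp_pos"])
E
```

```text
clock: 20.45
tcp_pos: [0.6202, -0.0004, 0.0646]
orientation: [-3.141, 0.001, 1.573]
wrist_force: [-5.2, -0.3, 6.8]
finger_gap: 0.0508
grasp_force: 63.2
[ 6.20189784e-01 -4.37988268e-04  6.45665974e-02]
```

View pics/s6.png

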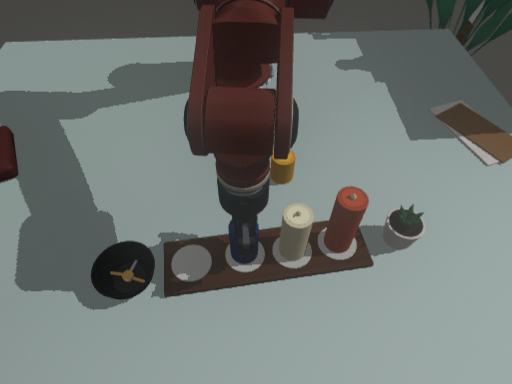

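Blue is on pad c (245,254), and ivory and terracotta are upright. I'll release and go to mustard.

```bash
python3 -m handwheel '[{"jaw":0.5,"x":0,"y":0,"z":0,"turn":0},{"jaw":1,"x":0,"y":0,"z":0,"turn":0},{"jaw":1,"x":0,"y":0,"z":0,"turn":0},{"jaw":1,"x":0,"y":0,"z":-3,"turn":0},{"jaw":1,"x":0,"y":0,"z":-5,"turn":0},{"jaw":1,"x":0,"y":0,"z":-5,"turn":0},{"jaw":1,"x":0,"y":-1.4,"z":-1.5,"turn":0},{"jaw":1,"x":0,"y":-2.8,"z":0,"turn":0}]'
python3 -m handwheel '[{"jaw":1,"x":2,"y":-3.3,"z":0,"turn":0},{"jaw":1,"x":2,"y":-3.3,"z":0,"turn":0},{"jaw":1,"x":2,"y":-3.3,"z":0,"turn":0},{"jaw":1,"x":2,"y":-3.3,"z":0,"turn":0},{"jaw":1,"x":1,"y":-2,"z":0,"turn":0},{"jaw":1,"x":0.4,"y":-0.8,"z":0,"turn":0},{"jaw":1,"x":0,"y":0,"z":0,"turn":0},{"jaw":1,"x":0,"y":0,"z":0,"turn":0}]'
python3 - <<'E'
from h import *
p,d=cams.capture("wrist");cv2.imwrite("pics/w7.png",p)
E
```

```text
clock: 21.5
tcp_pos: [0.5797, -0.0004, 0.2111]
orientation: [3.136, 0.001, 1.573]
wrist_force: [-0.6, -0.1, 0.2]
finger_gap: 0.0854
grasp_force: 0.0
clock: 22.5
tcp_pos: [0.4187, 0.0931, 0.2084]
orientation: [3.141, 0.0, 1.573]
wrist_force: [-0.3, 0.2, 0.4]
finger_gap: 0.0854
grasp_force: 0.0
```

View pics/w7.png

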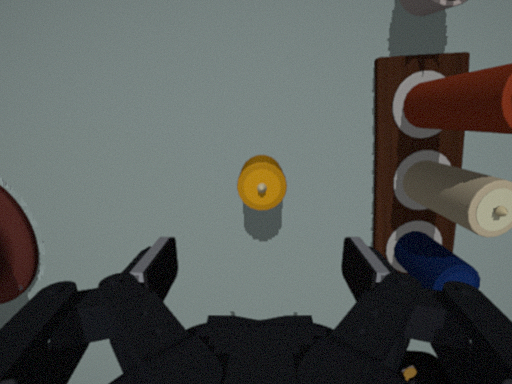

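Mustard is centred at (262,186), and all three placed candles stand inside their pads. I'll grip mustard, go sideways first, then forward to pad d.

```bash
python3 -m handwheel '[{"jaw":1,"x":0,"y":0.2,"z":5,"turn":0},{"jaw":1,"x":0,"y":0,"z":5,"turn":0},{"jaw":1,"x":0,"y":0,"z":5,"turn":0},{"jaw":1,"x":0,"y":0,"z":2.8,"turn":0},{"jaw":1,"x":0,"y":0,"z":0,"turn":0},{"jaw":0,"x":0,"y":0,"z":0,"turn":0},{"jaw":0,"x":0,"y":0,"z":0,"turn":0},{"jaw":0,"x":0,"y":0,"z":0,"turn":0}]'
python3 -m handwheel '[{"jaw":0,"x":0,"y":0,"z":0,"turn":0},{"jaw":0,"x":0,"y":0,"z":0,"turn":0},{"jaw":0,"x":0,"y":0,"z":-1.5,"turn":0},{"jaw":0,"x":0,"y":0,"z":-3,"turn":0},{"jaw":0,"x":0,"y":0,"z":-2.5,"turn":0},{"jaw":0,"x":-2,"y":0,"z":0,"turn":0},{"jaw":0,"x":-4,"y":0,"z":0,"turn":0},{"jaw":0,"x":-5,"y":0,"z":0,"turn":0}]'
python3 -m handwheel '[{"jaw":0,"x":-5,"y":1,"z":0,"turn":0},{"jaw":0,"x":-3.2,"y":3,"z":0,"turn":0},{"jaw":0,"x":0,"y":5,"z":0,"turn":0},{"jaw":0,"x":0,"y":5,"z":0,"turn":0},{"jaw":0,"x":0,"y":4,"z":0,"turn":0},{"jaw":0,"x":0,"y":2.2,"z":0,"turn":0},{"jaw":0,"x":0,"y":1,"z":0,"turn":0},{"jaw":0,"x":0,"y":0,"z":0,"turn":0}]'
```

```text
clock: 23.55
tcp_pos: [0.4222, 0.0935, 0.0326]
orientation: [3.137, -0.0, 1.573]
wrist_force: [-0.3, 0.7, 6.0]
finger_gap: 0.0511
grasp_force: 62.6
clock: 24.55
tcp_pos: [0.4201, -0.0172, 0.1011]
orientation: [3.141, 0.0, 1.576]
wrist_force: [1.0, -0.8, -1.3]
finger_gap: 0.0512
grasp_force: 62.5
clock: 25.55
tcp_pos: [0.6324, -0.0979, 0.1005]
orientation: [-3.141, -0.0, 1.574]
wrist_force: [0.6, 0.5, -0.6]
finger_gap: 0.0507
grasp_force: 62.8
```

```bash
python3 -m handwheel '[{"jaw":0,"x":-0.2,"y":0,"z":2,"turn":0},{"jaw":0,"x":0,"y":0,"z":2,"turn":0},{"jaw":0,"x":0,"y":0,"z":0.9,"turn":0},{"jaw":0,"x":0,"y":0,"z":0.3,"turn":0},{"jaw":0,"x":0,"y":0,"z":0.1,"turn":0},{"jaw":0,"x":0,"y":0,"z":0.1,"turn":0},{"jaw":0,"x":0,"y":0,"z":0.1,"turn":0},{"jaw":0,"x":0,"y":0,"z":0,"turn":0}]'
python3 -m handwheel '[{"jaw":0.5,"x":0,"y":0,"z":0,"turn":0},{"jaw":1,"x":0,"y":0,"z":0,"turn":0},{"jaw":1,"x":0,"y":0,"z":0,"turn":0},{"jaw":1,"x":0,"y":0,"z":-3,"turn":0},{"jaw":1,"x":0,"y":0,"z":-5,"turn":0},{"jaw":1,"x":0,"y":0,"z":-5,"turn":0},{"jaw":1,"x":0,"y":0,"z":-4,"turn":0},{"jaw":1,"x":0,"y":-3,"z":0,"turn":0}]'
python3 -m handwheel '[{"jaw":1,"x":0,"y":-5,"z":0,"turn":0},{"jaw":1,"x":-2,"y":-5,"z":0,"turn":0},{"jaw":1,"x":-5,"y":-3,"z":0,"turn":0},{"jaw":1,"x":-5,"y":-3,"z":0,"turn":0},{"jaw":1,"x":-5,"y":-2,"z":0,"turn":0},{"jaw":1,"x":-5,"y":0,"z":0,"turn":0},{"jaw":1,"x":-3,"y":0,"z":0,"turn":0},{"jaw":1,"x":0,"y":0,"z":0,"turn":0}]'
python3 - <<'E'
from h import *
p,d=cams.capture("top");q,_=cams.capture("scene");cv2.imwrite("pics/t8.png",cv2.resize(np.vstack([p[80:280],q[150:330]]),None,fx=1.5,fy=1.5))
tops(p,d,dict(terracotta=((185,140),.155),ivory=((230,142),.13),blue=((268,150),.105),mustard=((309,148),.08)))
W=topz("top",d)
b=((W[...,2]>.035)&(p.max(2)<60)).astype(np.uint8)
n,l,st,c=cv2.connectedComponentsWithStats(b)
for j in range(1,n):
    if st[j,4]>100:print("dark",c[j],st[j],ray("top",c[j],.045))
E
```

```text
clock: 26.55
tcp_pos: [0.6318, -0.0999, 0.0477]
orientation: [-3.138, -0.0, 1.574]
wrist_force: [-10.4, 1.9, 14.7]
finger_gap: 0.0508
grasp_force: 63.6
clock: 27.55
tcp_pos: [0.6056, -0.1009, 0.2206]
orientation: [3.133, 0.003, 1.574]
wrist_force: [-0.2, -0.8, 0.6]
finger_gap: 0.0853
grasp_force: 0.0
clock: 28.55
tcp_pos: [0.4227, -0.3522, 0.2147]
orientation: [-3.141, -0.0, 1.571]
wrist_force: [0.3, 0.4, -0.6]
finger_gap: 0.0852
grasp_force: 0.0
terracotta [185.2 141. ] [185.1 140.9] 426 r 12.0 [0.6047 0.1791 0.155 ]
ivory [227.9 139.7] [227.8 139.7] 401 r 11.5 [0.616  0.0904 0.13  ]
blue [269.1 143. ] [269.1 143. ] 383 r 11.3 [ 0.6167 -0.0007  0.105 ]
mustard [311.  141.5] [311.1 141.4] 366 r 11.1 [ 0.6286 -0.0988  0.08  ]
dark [359.45945946 133.69189189] [335 116  45  43 370] [ 0.66002837 -0.22087737  0.045     ]
dark [141.90238095 158.18095238] [129 146  26  24 420] [0.5994074  0.31091989 0.045     ]
dark [269.31791908 155.49132948] [259 147  21  15 173] [ 0.60543685 -0.00136822  0.045     ]
dark [456.96770488 286.01710493] [ 374  175  138  209 7834] [ 0.30194476 -0.41886624  0.045     ]
dark [196.97813639 366.6418532 ] [ 149  341   90   43 1921] [0.12594972 0.15642973 0.045     ]
```

View pics/t8.png

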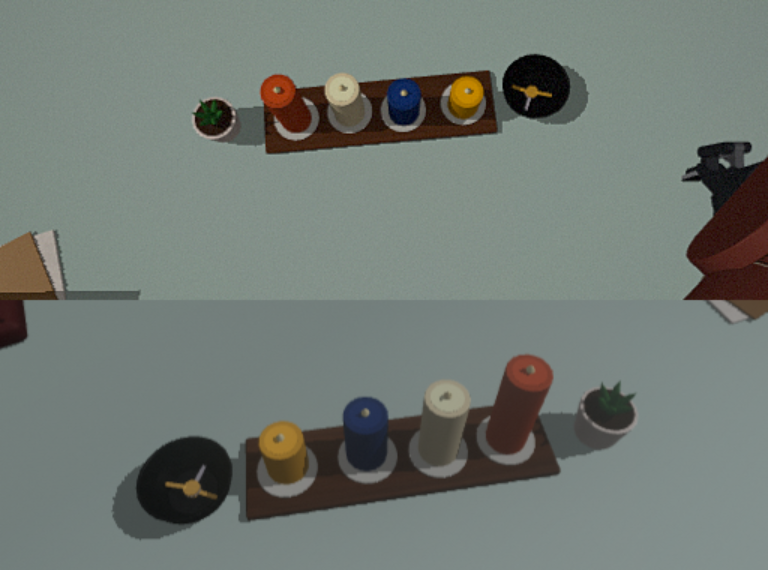

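All four stand upright within about 4 mm of their pad centres, against 12 mm allowed. The bowl and plant haven't moved, and the arm is clear.

```bash
python3 -c "
from workcell import robot
print(robot.hand_in())"
```

```text
the job is handed in; nothing more can be done
None
```

The candles are lined up in order from the plant to the bowl: terracotta, ivory, blue, mustard, all upright on their pads with the bowl and plant unmoved; I handed the job in at about 29 s, but it returned no verdict.

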